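# Pin the sample-changer pulley at its home mark

### The job

Lock the sample changer's drive at home: stand the orange-headed locking pin in the brass-bushed hole of the timing pulley and let go of it, then turn the pulley slowly by its rim, the short way round, until the red line comes to the brass pointer and the loose pin drops into the bore hidden underneath. The pointer is only good to about a tooth, so feel for the bore and stop the moment the pin locks the pulley; do not force the pulley against the pin. Leave the pin fully home and the other things on the bench where they are.

Things in the scene. Friction and masses are not known exactly. Their poses are not given: they have to be found in the camera images.
- drive_head: Drive head, fixed to the bench: grey base plate 222 x 150 mm, top 16 mm above the bench, with the big pulley, a black motor and small pulley behind it (axis 104 mm from the big one's, 60 mm high) and the pointer in front. Origin on the bench top, on the big pulley's axis; z up; the motor lies along +x, the pointer along -x.
- pointer_tip (a point): Tip of the brass pointer cone, fixed to the drive head, 52.5 mm above the bench, 64.5 mm from the pulley's axis. Axes as the drive head's, so y runs along the rim. The cone and its dark bracket reach from here to 88 mm from the axis, 57 mm high.
- pulley: Aluminium 48-tooth timing pulley turning about a vertical axis; origin on the axis at its underside, 32 mm above the bench. It starts 20 to 57 degrees anticlockwise of home, seen from above, and is to be turned clockwise. A steady bearing drag of 0.25 N m (about 4.5 N at the rim) keeps it where it is left.
- rim_level (a point): Point on the pulley's axis at the height of the rim's top, 58 mm above the bench. The rim is an upright ring, inner radius 50 mm, outer 61 mm over the teeth, to be pinched from above with one finger inside; a flange of radius 64.5 mm at its foot. Inside it: spokes, tops 42 mm above the bench, and a hub of radius 15 mm, 61 mm high.
- mark (a point): Outer end of the engraved red line across the top of the pulley's rim, 59.5 mm from the axis, 58 mm above the bench. It faces the pointer when it lies at the pointer tip's y in the drive head's frame (within about a tooth, 9 mm).
- timing_hole (a point): Centre of the upper mouth of the brass bushing in the pulley: 50 mm above the bench, 36 mm from the axis, 120 degrees clockwise of the mark seen from above. Bushing 19 mm outside, hole 9.2 mm, 18 mm long, straight through to the phase ring.
- ring_level (a point): Point on the axis at the flat top of the dark phase ring under the pulley, 30 mm above the bench, on which the pin's foot slides. Its one bore, 9.2 mm, was set by hand: home lies within 0.10 rad of pulley turn either side of mark facing pointer. There the pin drops 12 mm and locks the pulley, with 4 degrees of play; if it catches aslant, turning back 1 to 3 degrees lets it drop.
- locking_pin: Loose locking pin, 50 to 100 g: steel shank 8 mm across, 32 mm long, bevelled foot; orange ribbed round head 16 mm across, 22 mm high. Origin at the centre of the foot, z towards the head. Foot 8 mm above the bench in its block, 30 mm standing in the pulley on the phase ring, 18 mm when fully home with the head's shoulder on the bushing.
- block_hole (a point): Mouth of the hole in the fixed blue pin block that keeps the pin at the start: 30 mm above the bench, hole 9.6 mm wide, 22 mm deep. Block 34 x 64 x 30 mm on a thin foot 46 x 78 mm, with a smaller empty hole beside it.
- magnifier: hand magnifier with a black handle lying on the bench at the left, 144 mm long; bystander
- open_spanner: steel open-ended spanner lying flat left of the drive head, 148 mm long; bystander
- bench_timer: white bench timer, 54 x 62 x 61 mm, at the right behind the pin block; bystander
- cover_glass_carton: small yellow carton, 30 x 52 x 22 mm, right and behind; bystander
- marker_blue: blue-capped marker pen lying left of the drive head, 132 mm long; bystander
- specimen_cup_2: specimen cup with a red lid, 60 mm wide, 67 mm high, at the left; bystander

How it is judged:
By the outcome, as a careful person would: the job done as asked, in the order asked, and still so for the second after the job is handed in, with the robot touching nothing.
It also fails if it takes over 48 s, if anything falls off the work surface, if the arm or the gripper's body presses on something with over 40 N, if the wrist force passes 120 N, or if a joint passes its speed limit or range.

### The arm

A 6-joint arm with a two-finger parallel gripper is mounted at the origin on a cart in front of the work surface, level with it; the furniture and walls round the work are solid. World frame = base frame: x ahead of the robot, y to its left, z up, the work surface at z = 0. Lengths are in m, angles in rad, forces in N, time in s.
With the tool pointing down it reaches from about 0.3 to 0.875 m from the base axis. Payload 6.4 kg.
Tool frame: the origin (TCP) lies at the very end of the fingers, on their centre line; the grasp point (between the pads) lies 19 mm behind it; z points along the fingers, y is the line along which they close (so a half turn about z gives the same grasp; the last joint's range is limited). The gripper opens to 85 mm and grips with 20 to 120 N. Pads are 22 mm wide; open, the fingers measure 114 mm over their backs; the gripper's body (76 mm by 85 mm) begins 54 mm behind the grasp point. The pads swing forward as they close: fully open they stand 13 mm farther back than shut.
Start: joints at [1.101, 0.181, 1.607, -0, 1.354, -0.206], TCP at [0.15, 0.555, 0.211] pointing down, gripper open.
Joint ranges: [-2.99, 2.99], [-0.89, 2.07], [0.3, 2.58], [-1.14, 4.28], [0, 2.63], [-3.12, 3.12]. Speed limits (rad/s): [2.57, 2.57, 3.01, 3.14, 3.14, 3.14].

### API

Orientations are given as a unit quaternion [w, x, y, z].
In Python, from bench import ctrl gives the robot as it stands.
- The arm moves only by the tool jog_arm, never from a script. Its argument "series" is a list that holds one entry, the list of rows, each a list of 7 numbers: the shift along the tool's x, y, z in mm, then the turn, a rotation vector about the tool's x, y, z in rad, then the finger opening in mm, from 0 to 85.4. In form: [[[tx, ty, tz, rx, ry, rz, gripper], ...]]. A call has exactly 10 rows; each row shifts and turns the commanded pose from where the row before left it, along the tool's axes as they then stand; what a row does not reach is not made up. A row lasts 1/10 s, in which the tool goes at most 50 mm and 8.59 degrees, less where a joint would pass 70% of its speed; a pose out of reach is approached as far as the arm can. A call with a gripper value outside its range is refused whole. The fingers move at their own pace and stop on an object; the grip force is fixed at half the most. Time passes only in rows, so rows that do not move let the fingers close, or fill a call up. It gives the time, the measured TCP pose, the force, the opening and the grip force at its end, in the units of the state.
- ctrl.get_obs(): the state, without advancing time (a new reading comes with each control period).
- ctrl.camera(name): name is "side" or "top" or "wrist"; returns a dict with "frame" (384x512x3 uint8, blue, green, red), "z_map" (384x512 float32, m along the optical axis (not along the pixel's ray), 0 where there is no reading), "fx", "fy", "cx", "cy" (pixels), "xyz" and "rotation" of the camera in the world. Camera axes: x right, y down, z forward; pixel columns grow to the right and rows downward; lengths in m; the calibration is good to about 2 mm. A picture is of the moment at which its call begins.
- ctrl.hand_in(): hands the job in; it is judged then, once.
The state is a dict: "time_s": time; "q": joint angles; "dq": joint speeds; "joint_efforts": joint torques, N m; "eef_pos": TCP position; "eef_rot": TCP orientation; "wrist_force": force on the tool from outside, world axes, zero at the start; "torque": the same for the moment, N m; "opening": opening from 0.0 (shut) to 1.0 (fully open); "grasp_force": force on a finger pad.
Only numpy, scipy, OpenCV 4.12 (cv2) and the standard library are available. Lean on these libraries where they do the work, as an engineer would, in place of code of your own. Each camera call takes 0.05 s, during which the arm holds its last target. There are 200 camera calls.

## Working session

There is one attempt and no reset: what is moved stays moved. The work goes in short steps, Python scripts to look and compute and a tool call to move; the robot and the scene stay as the last step left them, time stands still between calls to the robot, and variables do not carry over. Pictures are saved under pics/ and viewed, at most 10 in all, crops included, and the job is handed in when it is done.

Besides the shell and the picture viewer there is one more tool, called after "Emit:" as a command line: name --argument value ..., lists and objects as JSON in quotes. jog_arm: Moves the arm, as the interface text tells. Its arguments: {"type":"object","properties":{"series":{"type":"array"}},"required":["series"]}

```bash
mkdir -p pics; ls; cat > h.py <<'E'
import numpy as np,cv2
from bench import ctrl
def cam(n,save=None):
    c=ctrl.camera(n)
    if save: cv2.imwrite('pics/'+save,c['frame'])
    return c
def R(c):
    r=np.array(c['rotation'],float)
    if r.shape==(3,3): return r
    from scipy.spatial.transform import Rotation as Ro
    return Ro.from_quat([r[1],r[2],r[3],r[0]]).as_matrix()
def ray(c,u,v):
    d=R(c)@np.array([(u-c['cx'])/c['fx'],(v-c['cy'])/c['fy'],1.]);return np.array(c['xyz'],float),d
def onz(c,u,v,z):
    o,d=ray(c,u,v);return o+d*(z-o[2])/d[2]
def depth(c,u,v):
    o,d=ray(c,u,v);return o+d*c['z_map'][int(v),int(u)]
def tri(rs):
    A=np.zeros((3,3));b=np.zeros(3)
    for o,d in rs:
        d=d/np.linalg.norm(d);P=np.eye(3)-np.outer(d,d);A+=P;b+=P@o
    p=np.linalg.solve(A,b)
    return p,[np.linalg.norm(np.cross(p-o,d/np.linalg.norm(d))) for o,d in rs]
E
python3 - <<'E'
from h import *
import pickle
cs={n:cam(n) for n in('top','side','wrist')}
pickle.dump(cs,open('c0.pkl','wb'))
for n,c in cs.items(): print(n,c['fx'],c['cx'],c['cy'],c['xyz'],np.round(R(c),3).tolist())
cv2.imwrite('pics/a.png',cs['top']['frame']);cv2.imwrite('pics/b.png',cs['side']['frame'])
print({k:np.round(v,3).tolist() for k,v in ctrl.get_obs().items()})
E
```

```text
pics
top 421.52994918460644 256.6929230165345 186.8834551572688 [0.47401852 0.06263102 1.51415895] [[-0.029, -0.997, 0.068], [-1.0, 0.03, 0.005], [-0.007, -0.067, -0.998]]
side 379.38419671655714 252.79521049222436 193.5681808733136 [ 0.26983739 -0.98424447  0.51202495] [[0.963, -0.097, 0.251], [-0.269, -0.358, 0.894], [0.003, -0.929, -0.37]]
wrist 292.4921321857236 256.3656472993322 194.3592081089264 [0.07359089 0.57587287 0.37310366] [[0.262, 0.919, 0.295], [0.965, -0.248, -0.082], [-0.002, 0.307, -0.952]]
{'time_s': 0.15, 'q': [1.101, 0.181, 1.608, 0.0, 1.354, -0.206], 'dq': [-0.0, -0.002, -0.003, 0.0, -0.001, 0.001], 'joint_efforts': [0.0, -44.526, -35.169, -0.0, 0.006, -0.0], 'eef_pos': [0.15, 0.555, 0.21], 'eef_rot': [-0.0, 0.131, 0.991, -0.001], 'wrist_force': [-0.273, -0.093, 0.567], 'torque': [0.016, 0.051, 0.029], 'grasp_force': 0.0, 'opening': 0.998}
```

View pics/a.png

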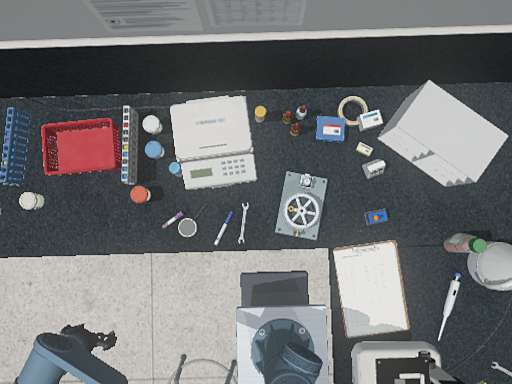

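View pics/b.png

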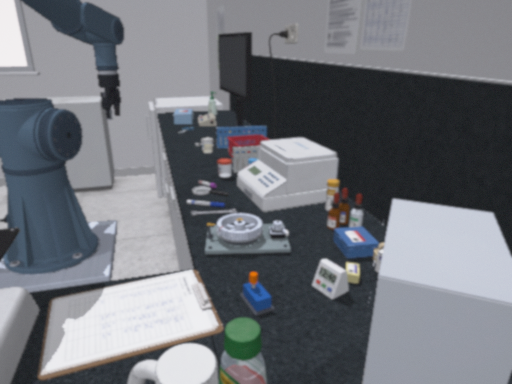

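Top view: the pulley is at about (302,211), with the pin's orange head on the blue block at (376,216). In the side view the pulley is at (240,230) and the pin at (253,278).

```bash
python3 - <<'E'
from h import *
import pickle
cs=pickle.load(open('c0.pkl','rb'))
def blob(c,lo,hi,box):
    x0,y0,x1,y1=box;h=cv2.cvtColor(c['frame'],cv2.COLOR_BGR2HSV)[y0:y1,x0:x1]
    m=cv2.inRange(h,lo,hi);ys,xs=np.nonzero(m);return xs.mean()+x0,ys.mean()+y0,len(xs),ys.min()+y0,ys.max()+y0
t,s=cs['top'],cs['side']
a=blob(t,(4,150,120),(20,255,255),(360,200,392,230));b=blob(s,(4,150,120),(20,255,255),(240,262,268,292))
print(a,b,tri([ray(t,*a[:2]),ray(s,*b[:2])]))
for z in(.03,.058): print('pulley',onz(t,302,211,z))
print('hub/rim depth', depth(t,302,211),depth(t,376,216))
cv2.imwrite('pics/c.png',cv2.resize(t['frame'][165:245,270:400],None,fx=6,fy=6,interpolation=cv2.INTER_CUBIC))
E
```

```text
(np.float64(374.88235294117646), np.float64(217.41176470588235), 17, np.int64(216), np.int64(219)) (np.float64(252.77777777777777), np.float64(276.6111111111111), 90, np.int64(271), np.int64(283)) (array([ 0.4540831 , -0.33377744,  0.05466214]), [np.float64(0.0012721285043569208), np.float64(0.0012721285043568358)])
pulley [ 0.48495023 -0.08647267  0.03      ]
pulley [ 0.48474399 -0.0836597   0.058     ]
hub/rim depth [ 0.4847055  -0.08313468  0.06322593] [ 0.46016485 -0.3349653   0.06634744]
```

View pics/c.png

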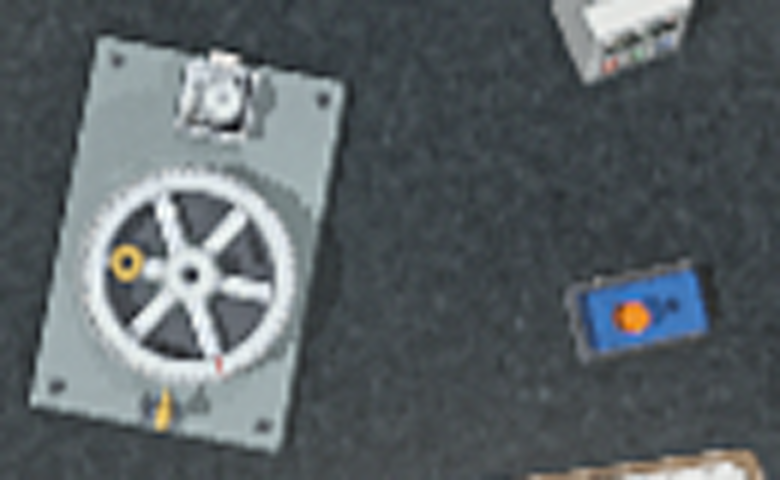

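Emit:
jog_arm --series '[[[-23,-27,0,0,0,0,85],[-28,-33,0,0,0,0,85],[-28,-33,0,0,0,0,85],[-28,-33,0,0,0,0,85],[-28,-33,0,0,0,0,85],[-28,-33,0,0,0,0,85],[-28,-33,0,0,0,0,85],[-28,-33,0,0,0,0,85],[-28,-33,0,0,0,0,85],[-28,-33,0,0,0,0,85]]]'

```text
time_s: 1.15
eef_pos: [0.3312, 0.169, 0.2111]
eef_rot: [0.0, 0.131, 0.991, 0.0]
wrist_force: [0.2, 0.4, -0.4]
opening: 0.991
grasp_force: 0.0
```

Emit:
jog_arm --series '[[[-30,-35,0,0,0,0,85],[-30,-35,0,0,0,0,85],[-30,-35,0,0,0,0,85],[-30,-35,0,0,0,0,85],[-30,-35,0,0,0,0,85],[-20,-29,0,0,0,0,85],[-10,-11,0,0,0,0,85],[0,0,0,0,0,0,60],[0,0,0,0,0,0,50],[0,0,0,0,0,0,50]]]'

```text
time_s: 2.15
eef_pos: [0.4481, -0.0823, 0.2108]
eef_rot: [-0.0, 0.131, 0.991, 0.0]
wrist_force: [-0.5, -0.6, -0.7]
opening: 0.594
grasp_force: 0.0
```

```bash
python3 - <<'E'
from h import *
import pickle
c=cam('wrist','w1.png');pickle.dump(c,open('w1.pkl','wb'))
print(c['xyz'],onz(c,256,192,.05))
E
```

```text
[ 0.37195976 -0.06154666  0.37377505] [ 0.4696099  -0.08842776  0.05      ]
```

View pics/w1.png

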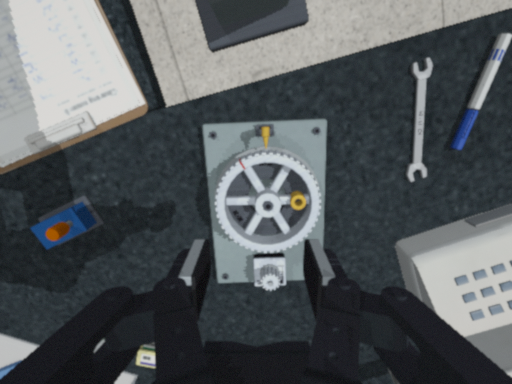

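Wrist view: pulley hub at (267,206), brass bushing at (299,201), pointer tip at (266,148), red mark at (242,163) and pin head at (58,231).

```bash
cat >> h.py <<'E'
def mask(c,lo,hi,box):
    x0,y0,x1,y1=box;h=cv2.cvtColor(c['frame'],cv2.COLOR_BGR2HSV)
    m=np.zeros(h.shape[:2],np.uint8);m[y0:y1,x0:x1]=cv2.inRange(h,lo,hi)[y0:y1,x0:x1];return m
def cent(m):
    n,l,s,ce=cv2.connectedComponentsWithStats(m);k=1+np.argmax(s[1:,4]);return ce[k],s[k]
def cloud(c,box):
    x0,y0,x1,y1=box;v,u=np.mgrid[y0:y1,x0:x1];z=c['z_map'][y0:y1,x0:x1]
    d=np.stack([(u-c['cx'])/c['fx']*z,(v-c['cy'])/c['fy']*z,z],-1).reshape(-1,3)
    return (d@R(c).T+np.array(c['xyz']))[z.ravel()>0]
def circ(p):
    A=np.c_[2*p[:,:2],np.ones(len(p))];x=np.linalg.lstsq(A,(p[:,:2]**2).sum(1),rcond=None)[0]
    return x[:2],np.sqrt(x[2]+x[0]**2+x[1]**2)
BR=((15,90,80),(30,255,255));RED=((0,90,80),(8,255,255));RED2=((172,90,80),(180,255,255))
E
python3 - <<'E'
from h import *
import pickle
w=pickle.load(open('w1.pkl','rb'));t=pickle.load(open('c0.pkl','rb'))['top']
for n,c,b in(('w',w,(205,140,330,260)),('t',t,(280,190,325,232))):
    p=cloud(c,b);h=np.histogram(p[:,2],bins=np.arange(.01,.08,.004));print(n,h[0])
    q=p[(p[:,2]>.054)&(p[:,2]<.0605)]
    for i in range(4):
        ce,r=circ(q);d=np.hypot(*(q[:,:2]-ce).T);q=q[(d>.047)&(d<.064)]
        
    print('rim',ce,r,len(q),np.median(q[:,2]))
ms={}
for n,c,bush,ptr,mk in(('w',w,(285,185,315,217),(255,120,280,152),(232,152,252,178)),('t',t,(285,203,297,214),(292,227,303,238),(300,220,312,230))):
    b=cent(mask(c,*BR,bush));k=cent(mask(c,*BR,ptr));r=cent(mask(c,*RED,mk)|mask(c,*RED2,mk))
    ms[n]=(b[0],k[0],r[0]);print(n,'bush',b,onz(c,*b[0],.05),'ptr',k,onz(c,*k[0],.0525),'mark',r,onz(c,*r[0],.058))
for i in range(3): print(tri([ray(w,*ms['w'][i]),ray(t,*ms['t'][i])]))
O=((4,150,90),(18,255,255))
a=cent(mask(w,*O,(35,215,80,250)));print(a,onz(w,*a[0],.055), tri([ray(w,*a[0]),ray(t,374.88,217.41)]))
E
```

```text
w [  44 4493   60   63 1552 1212  395  896  752  316  345 1754 1500   11
    0    0    0]
rim [ 0.48533422 -0.07888276] 0.055044616946655196 2748 0.05789712381524584
t [134 332 192  62 150 154 101  80  65  35  54 144 144  55   4   0   0]
rim [ 0.48846328 -0.080366  ] 0.05554636938499252 211 0.057485157686110844
w bush (array([297.49387755, 200.42040816]), array([290, 191,  16,  20, 245], dtype=int32)) [ 0.49221495 -0.04422013  0.05      ] ptr (array([265.28 , 133.936]), array([261, 126,   9,  21, 125], dtype=int32)) [ 0.40792127 -0.06137213  0.0525    ] mark (array([240.66666667, 163.        ]), array([240, 162,   2,   3,   3], dtype=int32)) [ 0.43066464 -0.09531376  0.058     ]
t bush (array([290.81818182, 208.22727273]), array([289, 206,   5,   6,  22], dtype=int32)) [ 0.49553875 -0.04608628  0.05      ] ptr (array([296.76923077, 233.53846154]), array([296, 231,   3,   6,  13], dtype=int32)) [ 0.40778942 -0.06335722  0.0525    ] mark (array([306., 225.]), array([306, 225,   1,   1,   1], dtype=int32)) [ 0.4363057  -0.09563631  0.058     ]
(array([ 0.49515021, -0.04521373,  0.0435032 ]), [np.float64(0.0014348004719076013), np.float64(0.001434800471907617)])
(array([ 0.40765945, -0.06210637,  0.05848628]), [np.float64(0.0008360493558555486), np.float64(0.0008360493558555688)])
(array([ 0.43561569, -0.09834322,  0.03139609]), [np.float64(0.00018354784918607248), np.float64(0.0001835478491860598)])
(array([ 57.08015267, 230.96564885]), array([ 46, 223,  23,  17, 262], dtype=int32)) [ 0.45339074 -0.32989116  0.055     ] (array([ 0.45523315, -0.33595608,  0.04779408]), [np.float64(1.9258051827476538e-06), np.float64(1.9258051828133894e-06)])
```

Emit:
jog_arm --series '[[[-8,-30,5,0,0,0,50],[-12,-46,5,0,0,0,50],[-12,-46,5,0,0,0,50],[-12,-46,5,0,0,0,50],[-12,-46,5,0,0,0,45],[-6,-28,5,0,0,0,45],[0,0,0,0,0,0,45],[0,0,0,0,0,0,45],[0,0,0,0,0,0,45],[0,0,0,0,0,0,45]]]'

```text
time_s: 3.2
eef_pos: [0.4459, -0.3321, 0.1814]
eef_rot: [0.0, 0.13, 0.991, -0.0]
wrist_force: [-0.9, -0.9, 0.6]
opening: 0.526
grasp_force: 0.0
```

```bash
python3 - <<'E'
from h import *
import pickle
c=cam('wrist','w2.png');pickle.dump(c,open('w2.pkl','wb'));w=pickle.load(open('w1.pkl','rb'))
O=((4,150,90),(18,255,255))
a=cent(mask(c,*O,(100,80,400,300)));print(a,onz(c,*a[0],.051),onz(c,*a[0],.055))
x,y,ww,h,_=a[1];p=cloud(c,(x,y,x+ww,y+h));q=p[p[:,2]>.058];print('top',np.median(q[:,2]),q[:,:2].mean(0),(q[:,:2].max(0)+q[:,:2].min(0))/2,len(q), np.ptp(q[:,:2],axis=0))
print(tri([ray(c,*a[0]),ray(w,57.08,230.97)]));print(ctrl.get_obs()['eef_pos'])
E
```

```text
(array([257.37878788, 183.1969697 ]), array([251, 179,  15,  13,  66], dtype=int32)) [ 0.44945641 -0.33190579  0.051     ] [ 0.4483674  -0.33162402  0.055     ]
top 0.061862535006008856 [ 0.45097934 -0.33140496] [ 0.45118706 -0.33205027] 120 [0.01044917 0.01487376]
(array([ 0.45171155, -0.33193941,  0.05187491]), [np.float64(0.0024063000562575087), np.float64(0.002406300056257579)])
[ 0.44590439 -0.33232066  0.18143869]
```

View pics/w2.png

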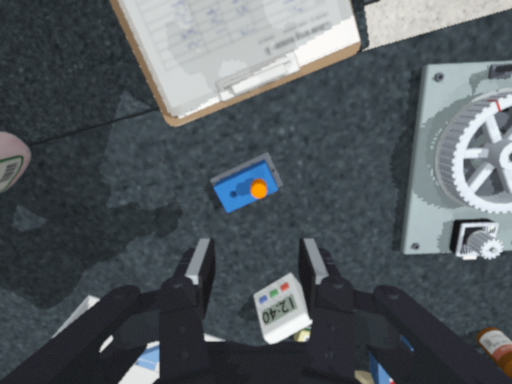

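Wrist view: orange head centred near (259,189) in the blue block's near hole. The surroundings are clear for the fingers.

```bash
python3 - <<'E'
from h import *
import pickle
c=pickle.load(open('w2.pkl','rb'))
m=mask(c,(3,110,60),(25,255,255),(235,165,285,215));e,s=cent(m);print(e,s)
p=cloud(c,(240,172,280,208));q=p[p[:,2]>.0595];print(len(q),np.median(q[:,2]),(q[:,:2].max(0)+q[:,:2].min(0))/2,np.ptp(q[:,:2],axis=0),q[:,:2].mean(0))
o=ctrl.get_obs();from scipy.spatial.transform import Rotation as Ro
T=Ro.from_quat(np.r_[o['eef_rot'][1:],o['eef_rot'][0]]).as_matrix()
for z in(.055,.058,.062):
  g=onz(c,*e,z);print(z,g)
print('top bright',onz(c,257.38,183.2,.062), onz(c,259,187,.062))
print(np.round(T,3))
E
```

```text
[258.40963855 188.46987952] [251 179  16  20 249]
184 0.06195360441434525 [ 0.454216   -0.33205415] [0.01483404 0.01586698] [ 0.45414103 -0.33203817]
0.055 [ 0.45410293 -0.33205853  0.055     ]
0.058 [ 0.45322669 -0.33184269  0.058     ]
0.062 [ 0.45205838 -0.33155491  0.062     ]
top bright [ 0.44646499 -0.33113056  0.062     ] [ 0.45072089 -0.33058353  0.062     ]
[[-0.966  0.259  0.   ]
 [ 0.259  0.966 -0.   ]
 [-0.001 -0.    -1.   ]]
```

Emit:
jog_arm --series '[[[-4,1.2,15,0,0,0,40],[-4,1.2,30,0,0,0,40],[0,0,35,0,0,0,40],[0,0,35,0,0,0,40],[0,0,18,0,0,0,40],[0,0,8,0,0,0,40],[0,0,0,0,0,0,30],[0,0,0,0,0,0,20],[0,0,0,0,0,0,10],[0,0,0,0,0,0,8]]]'

```text
time_s: 4.25
eef_pos: [0.4546, -0.3342, 0.0414]
eef_rot: [0.001, 0.132, 0.991, -0.001]
wrist_force: [0.4, 0.1, 2.6]
opening: 0.095
grasp_force: 2.5
```

Emit:
jog_arm --series '[[[0,0,0,0,0,0,8],[0,0,0,0,0,0,8],[0,0,0,0,0,0,8],[0,0,0,0,0,0,8],[0,0,0,0,0,0,8],[0,0,0,0,0,0,8],[0,0,0,0,0,0,8],[0,0,0,0,0,0,8],[0,0,0,0,0,0,8],[0,0,0,0,0,0,8]]]'

```text
time_s: 5.25
eef_pos: [0.4545, -0.3343, 0.0412]
eef_rot: [0.001, 0.132, 0.991, -0.001]
wrist_force: [0.5, 1.2, 5.9]
opening: 0.094
grasp_force: 4.2
```

```bash
python3 - <<'E'
from h import *
import pickle
c=cam('wrist');s=cam('side');pickle.dump((c,s),open('w3.pkl','wb'))
a=cv2.resize(c['frame'][120:384,130:390],(520,528));b=cv2.resize(s['frame'][225:313,230:276],(276,528),interpolation=cv2.INTER_CUBIC)
cv2.imwrite('pics/d.png',np.hstack([a,b]));print({k:np.round(v,3) for k,v in ctrl.get_obs().items()})
E
```

```text
{'time_s': np.float64(5.35), 'q': array([-0.845,  0.367,  1.754, -0.   ,  1.018, -2.151]), 'dq': array([ 0.001, -0.001,  0.   ,  0.001, -0.001, -0.001]), 'joint_efforts': array([-1.7600e-01, -4.3751e+01, -2.6226e+01, -5.9000e-02, -4.5000e-02,
        1.0000e-03]), 'eef_pos': array([ 0.455, -0.334,  0.041]), 'eef_rot': array([ 0.001,  0.132,  0.991, -0.001]), 'wrist_force': array([-0.346, -0.592,  6.487]), 'torque': array([ 0.025, -0.043,  0.002]), 'grasp_force': np.float64(4.233), 'opening': np.float64(0.093)}
```

View pics/d.png

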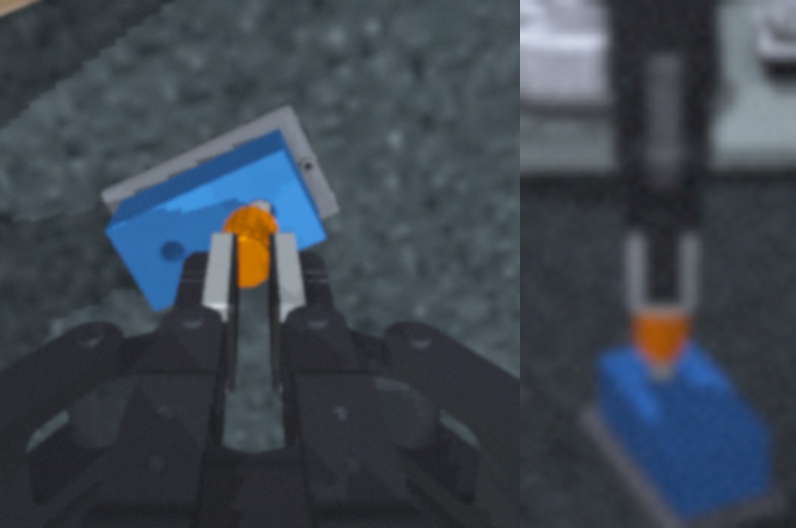

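Both views suggest the pads straddle only the head's top, or rest on it: the opening reads 8 mm and the grip force is low. I'll check with depth.

```bash
python3 - <<'E'
from h import *
import pickle
c,s=pickle.load(open('w3.pkl','rb'))
for zx,zy in((222,245),(222,300),(290,245),(290,300),(250,215),(250,245),(250,270),(255,280),(237,260),(273,260),(210,290)):
    u,v=130+zx/2,120+zy/2;print('w',zx,zy,np.round(depth(c,u,v),4),c['frame'][int(v),int(u)])
for zx,zy in((635-520,250),(635-520,305),(690-520,250),(690-520,305),(660-520,320),(660-520,345),(660-520,368),(660-520,300)):
    u,v=230+zx/6,225+zy/6;print('s',zx,zy,np.round(depth(s,u,v),4),s['frame'][int(v),int(u)])
E
```

```text
w 222 245 [ 0.442  -0.3387  0.0716] [166 161 153]
w 222 300 [ 0.4415 -0.3371  0.0978] [167 162 154]
w 290 245 [ 0.4468 -0.3222  0.071 ] [167 161 153]
w 290 300 [ 0.4457 -0.3235  0.0971] [149 144 137]
w 250 215 [ 0.4459 -0.3326  0.0488] [  0 109 190]
w 250 245 [ 0.4482 -0.3331  0.0627] [  0 116 199]
w 250 270 [ 0.4562 -0.3353  0.0616] [  0 117 199]
w 255 280 [ 0.4591 -0.3347  0.0623] [  0 115 198]
w 237 260 [ 0.4423 -0.3346  0.0808] [37 47 75]
w 273 260 [ 0.4444 -0.3264  0.0809] [48 48 46]
w 210 290 [ 0.4406 -0.3397  0.0943] [166 161 152]
s 115 250 [ 0.4423 -0.3434  0.0868] [121 112 108]
s 115 305 [ 0.4429 -0.3414  0.0635] [116 108 106]
s 170 250 [ 0.4605 -0.3479  0.0866] [110 104  99]
s 170 305 [ 0.4605 -0.3487  0.0651] [102  97  93]
s 140 320 [ 0.4506 -0.3458  0.0589] [ 53  91 154]
s 140 345 [ 0.4516 -0.3423  0.0461] [ 10  80 159]
s 140 368 [ 0.4525 -0.3393  0.0343] [108 103 112]
s 140 300 [ 0.4494 -0.3501  0.0699] [77 74 74]
```

Emit:
jog_arm --series '[[[0,0,0,0,0,0,30],[0,0,0,0,0,0,30],[0,0,0,0,0,0,30],[0,0,0,0,0,0,30],[0,0,0,0,0,0,30],[0,0,0,0,0,0,30],[0,0,0,0,0,0,30],[0,0,0,0,0,0,30],[0,0,0,0,0,0,30],[0,0,0,0,0,0,30]]]'

```text
time_s: 6.35
eef_pos: [0.4537, -0.3334, 0.04]
eef_rot: [-0.0, 0.132, 0.991, 0.0]
wrist_force: [-0.3, -0.7, 0.9]
opening: 0.352
grasp_force: 0.0
```

```bash
python3 - <<'E'
from h import *
import pickle
c=cam('wrist');s=cam('side');pickle.dump((c,s),open('w4.pkl','wb'))
o=ctrl.get_obs();P=o['eef_pos'];print(np.round(P,4),o['opening'],np.round(o['wrist_force'],2))
from scipy.spatial.transform import Rotation as Ro
T=Ro.from_quat(np.r_[o['eef_rot'][1:],o['eef_rot'][0]]).as_matrix()
for n,k,b in(('w',c,(150,120,380,384)),('s',s,(232,225,280,300))):
    p=cloud(k,b);l=(p-P)@T  # tool coords
    sel=(abs(l[:,0])<.02)&(abs(l[:,1])<.04)&(p[:,2]>.04)
    l=l[sel];p=p[sel]
    for lo in range(-36,37,6):
        q=l[(l[:,1]*1e3>=lo)&(l[:,1]*1e3<lo+6)]
        if len(q): print(n,'y',lo,'n',len(q),'maxz tool',np.round(np.sort(q[:,2])[-3:]*1e3,1))
a=cv2.resize(c['frame'][120:384,130:390],(520,528));b=cv2.resize(s['frame'][225:313,230:276],(276,528),interpolation=cv2.INTER_CUBIC)
cv2.imwrite('pics/e.png',np.hstack([a,b]))
O=((4,150,90),(18,255,255))
q=cloud(c,(230,200,290,290));q=q[(q[:,2]>.0595)&(q[:,2]<.0645)&(np.hypot(q[:,0]-.454,q[:,1]+.333)<.011)];print('head',len(q),(q[:,:2].max(0)+q[:,:2].min(0))/2,np.ptp(q[:,:2],axis=0),np.median(q[:,2]))
E
```

```text
[ 0.4537 -0.3334  0.04  ] 0.35119218484386633 [-0.62 -0.25  1.02]
w y -36 n 1029 maxz tool [-61.4 -60.9 -60.7]
w y -30 n 681 maxz tool [-27.8 -27.2 -27. ]
w y -24 n 2190 maxz tool [-24.5 -24.5 -24.5]
w y -18 n 2856 maxz tool [-21.4 -21.4 -20.8]
w y -12 n 1350 maxz tool [-4.2 -2.8 -2.5]
w y -6 n 1307 maxz tool [-2.4 -2.2 -0.3]
w y 0 n 1239 maxz tool [-1.8 -1.6 -0.1]
w y 6 n 1138 maxz tool [-3.2 -3.  -2.6]
w y 12 n 2727 maxz tool [-21.1 -20.9 -20.7]
w y 18 n 2324 maxz tool [-24.7 -24.7 -24.3]
w y 24 n 798 maxz tool [-27.3 -27.2 -26.7]
w y 30 n 907 maxz tool [-61.3 -61.2 -61. ]
w y 36 n 1222 maxz tool [-64.5 -64.2 -63.8]
s y -36 n 51 maxz tool [-34.6 -34.  -33.9]
s y -30 n 107 maxz tool [-27.6 -25.7 -23.2]
s y -24 n 141 maxz tool [-21.5 -21.2 -20.2]
s y -18 n 21 maxz tool [-118.  -117.6   -4.4]
s y -12 n 22 maxz tool [-2.8 -2.5 -1.9]
s y -6 n 7 maxz tool [-4.8 -4.4 -2. ]
s y 0 n 7 maxz tool [-121.4 -121.4 -121.1]
s y 6 n 24 maxz tool [-120.   -93.1  -90.5]
s y 12 n 5 maxz tool [-87.5 -84.8 -82.8]
s y 18 n 1 maxz tool [-94.1]
head 620 [ 0.45331568 -0.33516924] [0.01613726 0.0160653 ] 0.06172198683654383
```

View pics/e.png

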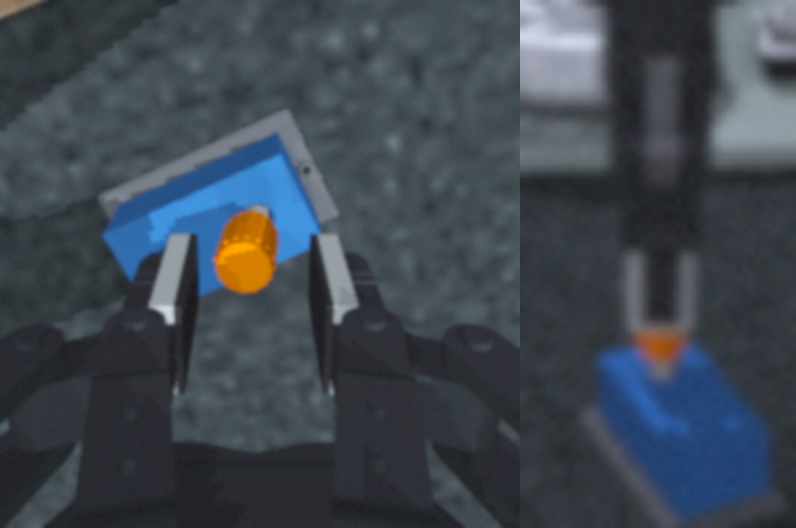

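Wrist zoom: the head is still in the block between the pads, whose tips end about 21 mm short of the reported TCP. I'll go 20 mm lower and close again.

Emit:
jog_arm --series '[[[0,0.5,6,0,0,0,30],[0,0.5,8,0,0,0,30],[0,0,6,0,0,0,30],[0,0,0,0,0,0,20],[0,0,0,0,0,0,8],[0,0,0,0,0,0,4],[0,0,0,0,0,0,4],[0,0,0,0,0,0,4],[0,0,0,0,0,0,4],[0,0,0,0,0,0,4]]]'

```text
time_s: 7.45
eef_pos: [0.4541, -0.3325, 0.0201]
eef_rot: [0.0, 0.132, 0.991, -0.0]
wrist_force: [-0.3, -0.2, -0.2]
opening: 0.147
grasp_force: 58.4
```

Emit:
jog_arm --series '[[[0,0,-15,0,0,0,4],[0,0,-35,0,0,0,4],[2,15,-25,0,0,0,4],[5,38,0,0,0,0,4],[5,40,0,0,0,0,4],[5,40,0,0,0,0,4],[5,40,0,0,0,0,4],[6,40,0,0,0,0,4],[5,40,0,0,0,0,4],[3,25,0,0,0,0,4]]]'

```text
time_s: 8.45
eef_pos: [0.4919, -0.0522, 0.0962]
eef_rot: [0.0, 0.131, 0.991, 0.0]
wrist_force: [0.1, 0.2, -0.8]
opening: 0.15
grasp_force: 59.2
```

Emit:
jog_arm --series '[[[1.8,10,0,0,0,0,4],[0,0,10,0,0,0,4],[0,0,8,0,0,0,4],[0,0,0,0,0,0,4],[0,0,0,0,0,0,4],[0,0,0,0,0,0,4],[0,0,0,0,0,0,4],[0,0,0,0,0,0,4],[0,0,0,0,0,0,4],[0,0,0,0,0,0,4]]]'

```text
time_s: 9.45
eef_pos: [0.4927, -0.0446, 0.0771]
eef_rot: [0.0, 0.132, 0.991, -0.0]
wrist_force: [0.8, 0.6, -2.1]
opening: 0.149
grasp_force: 59.2
```

```bash
python3 - <<'E'
from h import *
import pickle
c=cam('wrist');s=cam('side');t=cam('top');pickle.dump((c,s,t),open('w5.pkl','wb'))
o=ctrl.get_obs();print(np.round(o['eef_pos'],4),o['opening'],o['grasp_force'])
a=cv2.resize(c['frame'][100:320,150:370],(528,528),interpolation=cv2.INTER_CUBIC);b=cv2.resize(s['frame'][185:255,220:255],(264,528),interpolation=cv2.INTER_CUBIC)
cv2.imwrite('pics/f.png',np.hstack([a,b]))
E
```

```text
[ 0.4926 -0.0445  0.077 ] 0.14533439854354765 59.1880738735199
```

View pics/f.png

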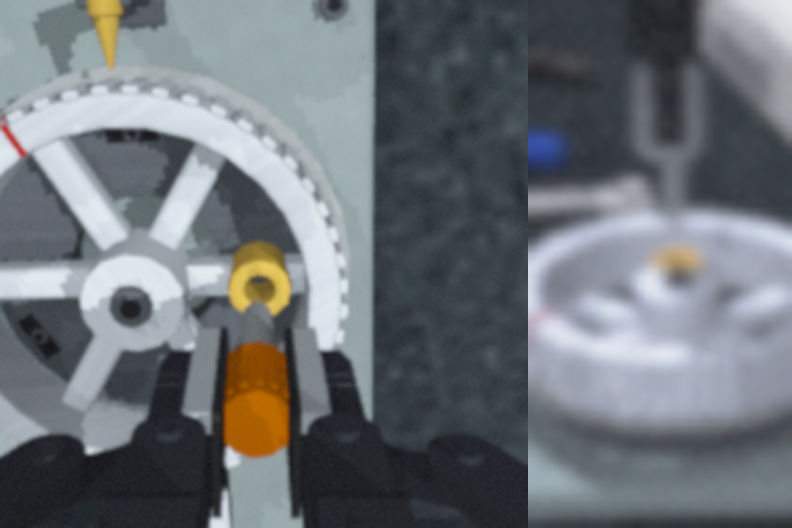

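Wrist zoom (scale 2.4, origin (150,100)): bushing hole at crop (260,288), and the shank's lower end at crop (258,306). The pin hangs straight; in the side view it is directly over the bushing.

```bash
python3 - <<'E'
from h import *
import pickle
from scipy.spatial.transform import Rotation as Ro
c,s,t=pickle.load(open('w5.pkl','rb'))
P=np.array([.4926,-.0445,.077]);T=Ro.from_quat([.1315,.991,0,0]).as_matrix()
m=mask(c,(15,90,60),(30,255,255),(240,195,275,236));e,st=cent(m);print(e,st)
p=cloud(c,(235,195,280,236));q=p[(abs(p[:,2]-.05)<.0015)&(np.hypot(*(p[:,:2]-P[:2]).T)<.014)];print(len(q),circ(q),(q.max(0)+q.min(0))/2,np.ptp(q,axis=0))
L=lambda x:np.round((np.asarray(x)-P)@T*1e3,1)
u,v=150+260/2.4,100+288/2.4
print('hole',L(onz(c,u,v,.05)),onz(c,u,v,.05))
for zx,zy in((258,306),(258,312)):
    print('foot',L(onz(c,150+zx/2.4,100+zy/2.4,.065)))
for zx,zy in((258,310),(258,325),(258,335),(250,350),(258,370),(258,420),(258,440)):
    print('surf',zx,zy,L(depth(c,150+zx/2.4,100+zy/2.4)),depth(c,150+zx/2.4,100+zy/2.4)[2])
pp=cloud(c,(150,100,370,320));l=(pp-P)@T
for z0,z1 in((-.012,.004),(.004,.012)):
    k=(l[:,2]>z0)&(l[:,2]<z1)&(abs(l[:,0])<.015)&(abs(l[:,1])<.01);q=l[k];print(z0,k.sum(),np.round(np.percentile(q[:,0],[2,50,98])*1e3,1) if k.any() else '',np.round(np.percentile(q[:,1],[2,50,98])*1e3,1) if k.any() else '')
# head top
q=l[(pp[:,2]>.1165)&(pp[:,2]<.1215)&(abs(l[:,1])<.008)&(abs(l[:,0])<.015)];print('head',len(q),np.round((q.max(0)+q.min(0))/2*1e3,1),np.round(np.ptp(q,axis=0)*1e3,1))
E
```

```text
[257.7106599  215.46192893] [245 201  26  31 591]
320 (array([ 0.49402423, -0.04373659]), np.float64(0.007207603785146269)) [ 0.49417876 -0.04391166  0.04996234] [0.01829715 0.01824354 0.00292362]
hole [-1.2  1.5 27. ] [ 0.49418031 -0.0433917   0.05      ]
foot [-0.2  0.9 12. ]
foot [-2.   0.9 12. ]
surf 258 310 [2.9 0.8 2.8] 0.0742445356918767
surf 258 325 [ 2.7  0.8 -5.6] 0.08261464473215258
surf 258 335 [  2.7   0.8 -11.2] 0.08821610153192783
surf 250 350 [  5.7  -1.  -24.3] 0.10133785027959175
surf 258 370 [  6.9   0.7 -35.3] 0.11231725252196242
surf 258 420 [ -0.6   0.7 -41.8] 0.11880581309155376
surf 258 440 [ -4.6   0.7 -42.8] 0.11976340048633737
-0.012 150 [-0.5  2.2  3. ] [-3.2  0.5  4.2]
0.004 42 [-1.2  2.   2.8] [-3.3  0.5  4.3]
head 826 [  1.7   0.  -42. ] [21.  15.9  5. ]
```

Emit:
jog_arm --series '[[[0,0.6,6,0,0,0,4],[0,0,5,0,0,0,4],[0,0,3,0,0,0,4],[0,0,2,0,0,0,4],[0,0,1,0,0,0,4],[0,0,1,0,0,0,4],[0,0,1,0,0,0,4],[0,0,1,0,0,0,4],[0,0,0,0,0,0,4],[0,0,0,0,0,0,4]]]'

```text
time_s: 10.6
eef_pos: [0.4928, -0.044, 0.057]
eef_rot: [0.0, 0.132, 0.991, -0.0]
wrist_force: [-0.3, 0.8, -0.9]
opening: 0.148
grasp_force: 59.2
```

Emit:
jog_arm --series '[[[0,0,2,0,0,0,4],[0,0,2,0,0,0,4],[0,0,2,0,0,0,4],[0,0,2,0,0,0,4],[0,0,2,0,0,0,4],[0,0,2,0,0,0,4],[0,0,1,0,0,0,4],[0,0,0,0,0,0,4],[0,0,0,0,0,0,4],[0,0,0,0,0,0,4]]]'

```text
time_s: 11.6
eef_pos: [0.4928, -0.044, 0.044]
eef_rot: [-0.0, 0.132, 0.991, -0.0]
wrist_force: [0.2, 0.4, -0.7]
opening: 0.146
grasp_force: 59.2
```

Emit:
jog_arm --series '[[[0,0,0,0,0,0,20],[0,0,0,0,0,0,30],[0,0,0,0,0,0,36],[0,0,0,0,0,0,36],[0,0,-10,0,0,0,36],[0,0,-30,0,0,0,36],[0,-25,-30,0,0,0,36],[0,-30,-10,0,0,0,36],[0,-10,0,0,0,0,36],[0,0,0,0,0,0,36]]]'

```text
time_s: 12.6
eef_pos: [0.4757, -0.1077, 0.1244]
eef_rot: [0.0, 0.133, 0.991, -0.0]
wrist_force: [0.3, 1.3, 0.1]
opening: 0.424
grasp_force: 0.0
```

```bash
python3 - <<'E'
from h import *
import pickle
c=cam('wrist','w6.png');s=cam('side');pickle.dump((c,s),open('w6.pkl','wb'))
o=ctrl.get_obs();print(np.round(o['eef_pos'],4),o['opening'])
cv2.imwrite('pics/g.png',np.hstack([c['frame'],cv2.resize(s['frame'][190:260,205:275],(280,384))]))
E
```

```text
[ 0.4752 -0.106   0.1233] 0.42366154653368077
```

View pics/g.png

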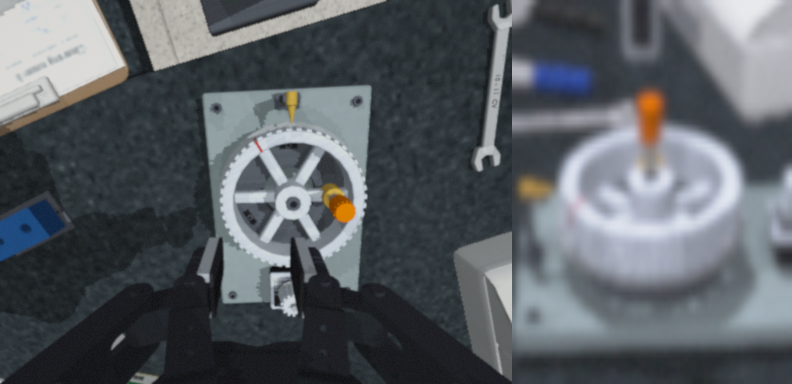

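Wrist view: the pin stands upright and free in the bushing, head at (345,212). Hub is at (293,203), mark at (258,145) and pointer tip at (292,121).

```bash
python3 - <<'E'
from h import *
import pickle
c,s=pickle.load(open('w6.pkl','rb'))
p=cloud(c,(210,115,375,275));q=p[(p[:,2]>.0555)&(p[:,2]<.0605)]
q=q[np.hypot(q[:,0]-.486,q[:,1]+.0785)<.068];q=q[np.hypot(q[:,0]-.486,q[:,1]+.0785)>.045]
# centre: fit inner/outer edges via robust angular mid radius
for i in range(5):
    ce,r=circ(q) if i==0 else (ce,r)
    a=np.degrees(np.arctan2(*(q[:,:2]-ce).T[::-1]))//10;d=np.hypot(*(q[:,:2]-ce).T)
    mids=[];
    for k in np.unique(a):
        j=a==k
        if j.sum()>25:
            lo,hi=np.percentile(d[j],[3,97])
            if hi-lo>.008: th=np.radians(k*10+5);mids.append(ce+(lo+hi)/2*np.array([np.cos(th),np.sin(th)]))
    ce,r=circ(np.array(mids))
print('centre',ce,r,len(mids),np.median(q[:,2]))
b=cent(mask(c,*BR,(284,88,300,124)));k=mask(c,*BR,(284,88,300,124));ys,xs=np.nonzero(k);y=ys.max();tip=(xs[ys>=y-1].mean(),y)
r_=mask(c,*RED,(250,132,268,156))|mask(c,*RED2,(250,132,268,156));e,_=cent(r_)
ang=lambda x:np.degrees(np.arctan2(x[1]-ce[1],x[0]-ce[0]))%360
P=onz(c,*tip,.0525);M=onz(c,*e,.058)
print('tip',tip,P,ang(P),np.hypot(*(P[:2]-ce)),'mid ptr',ang(onz(c,*b[0],.054)))
print('mark',e,_,M,ang(M),np.hypot(*(M[:2]-ce)))
m=mask(c,(3,110,60),(14,255,255),(325,190,362,226));print(cent(m))
h=p[(p[:,2]>.081)&(p[:,2]<.087)];print('head top',len(h),np.median(h[:,2]),(h.max(0)+h.min(0))[:2]/2,np.ptp(h,axis=0))
H=(h.max(0)+h.min(0))[:2]/2;print('pin ang',ang(H),np.hypot(*(H-ce)))
ms=mask(s,(3,110,60),(18,255,255),(218,200,245,226));print('side head',cent(ms))
E
```

```text
centre [ 0.48577656 -0.07893958] 0.05515127052544856 33 0.05788233672098575
tip (np.float64(291.5), np.int64(121)) [ 0.42181173 -0.06439421  0.0525    ] 167.18900281416998 0.06559776843479262 mid ptr 167.42120335810964
mark [258.05263158 145.84210526] [255 141   7  11  19] [ 0.43277718 -0.09444417  0.058     ] 196.3064598987337 0.05522070787974934
(array([335.36, 215.92]), array([329, 208,  17,  15,  25], dtype=int32))
head top 352 0.08356887543515674 [ 0.49383881 -0.0439645 ] [0.01610488 0.01588943 0.00465778]
pin ang 77.0192663263448 0.035892277930442085
side head (array([239.11538462, 210.07692308]), array([236, 206,   7,  10,  52], dtype=int32))
```

Emit:
jog_arm --series '[[[-8,-12,0,0,0,0,36],[-9.7,-12.6,0,0,0,0,36],[0,0,0,0,0,-0.134,36],[0,0,10,0,0,-0.133,36],[0,0,25,0,0,0,36],[0,0,25,0,0,0,36],[0,0,10,0,0,0,36],[0,0,3,0,0,0,36],[0,0,0,0,0,0,36],[0,0,0,0,0,0,36]]]'

```text
time_s: 13.7
eef_pos: [0.4874, -0.1357, 0.052]
eef_rot: [0.001, -0.002, 1.0, -0.0]
wrist_force: [-0.0, 0.3, -0.1]
opening: 0.423
grasp_force: 0.0
```

```bash
python3 - <<'E'
from h import *
import pickle
from scipy.spatial.transform import Rotation as Ro
c=cam('wrist');s=cam('side');pickle.dump((c,s),open('w7.pkl','wb'))
o=ctrl.get_obs();P=o['eef_pos'];T=Ro.from_quat(np.r_[o['eef_rot'][1:],o['eef_rot'][0]]).as_matrix()
print(np.round(P,4),o['opening'],np.degrees(np.arctan2(T[1,1],T[0,1])))
p=cloud(c,(0,0,512,384));l=(p-P)@T
k=(abs(l[:,0])<.012)&(abs(l[:,1])<.035)&(l[:,2]>-.032)&(l[:,2]<-.01);print('fing y',[ (lo,int(((l[k,1]*1e3>=lo)&(l[k,1]*1e3<lo+3)).sum()), np.round(l[k][(l[k,1]*1e3>=lo)&(l[k,1]*1e3<lo+3)][:,2].max()*1e3,1)) for lo in range(-36,36,3) if ((l[k,1]*1e3>=lo)&(l[k,1]*1e3<lo+3)).any()])
q=p[(abs(p[:,2]-.058)<.0015)];lr=(q-P)@T;kk=(lr[:,0]>.01)&(lr[:,0]<.03)
d=np.hypot(q[:,0]-.4858,q[:,1]+.0789);w=(d<.07)&(d>.045);print('rim r pct',np.percentile(d[w],[3,97]),w.sum())
cv2.imwrite('pics/i.png',c['frame'])
E
```

```text
[ 0.4874 -0.1356  0.0521] 0.4237232175127989 90.18991832733685
fing y [(-33, 3, np.float64(-28.8)), (-30, 22, np.float64(-28.2)), (-27, 15, np.float64(-25.0)), (-24, 32, np.float64(-25.6)), (-21, 31, np.float64(-26.0)), (-18, 100, np.float64(-19.8)), (18, 128, np.float64(-20.8)), (21, 34, np.float64(-25.6)), (24, 16, np.float64(-26.6)), (27, 25, np.float64(-27.1)), (30, 8, np.float64(-29.4))]
rim r pct [0.05009456 0.06040738] 7341
```

View pics/i.png

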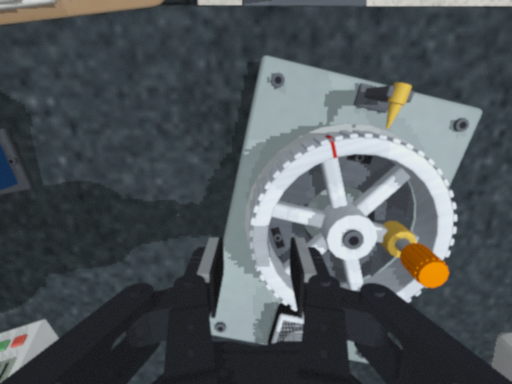

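Final wrist view: the pads straddle the rim at about (215,270) and (300,265), with the pin clear on the far side at (430,272).

Emit:
jog_arm --series '[[[0.8,0.6,6,0,0,0,36],[0.8,0.6,7,0,0,0,36],[0,0,7,0,0,0,36],[0,0,6,0,0,0,36],[0,0,0,0,0,0,24],[0,0,0,0,0,0,14],[0,0,0,0,0,0,8],[0,0,0,0,0,0,4],[0,0,0,0,0,0,2],[0,0,0,0,0,0,2]]]'

```text
time_s: 14.8
eef_pos: [0.4855, -0.1339, 0.0251]
eef_rot: [0.001, -0.001, 1.0, -0.0]
wrist_force: [5.1, 1.4, -5.5]
opening: 0.098
grasp_force: 56.7
```

```bash
cat > chk.py <<'E'
from h import *
from scipy.spatial.transform import Rotation as Ro
c=cam('wrist');o=ctrl.get_obs();P=o['eef_pos'];T=Ro.from_quat(np.r_[o['eef_rot'][1:],o['eef_rot'][0]]).as_matrix()
C=np.array([.4858,-.0789]);d=P[:2]-C;Fw=np.array(o['wrist_force'])
th=np.arctan2(d[1],d[0]);tan=np.array([-np.sin(th),np.cos(th)]);rad=np.array([np.cos(th),np.sin(th)])
print('t',round(o['time_s'],2),'P',np.round(P,4),'phi',round(np.degrees(th),2),'r',round(np.hypot(*d)*1e3,1),'yaw',round(np.degrees(np.arctan2(T[1,1],T[0,1])),2),'Ft',round(tan@Fw[:2],1),'Fr',round(rad@Fw[:2],1),'Fz',round(Fw[2],1),'Mz',round(o['torque'][2],2),'grip',round(float(o['grasp_force']),1),round(float(o['opening']),3))
m=mask(c,(3,110,60),(18,255,255),(300,150,511,383));e,st=cent(m);h=cloud(c,(0,0,512,384))
h=h[(np.hypot(h[:,0]-C[0],h[:,1]-C[1])<.047)&(np.hypot(h[:,0]-C[0],h[:,1]-C[1])>.025)&(h[:,2]>.064)&(h[:,2]<.09)&((h[:,:2]-C)@rad<-.0)]
if len(h):
    z=np.percentile(h[:,2],90);k=h[h[:,2]>z-.002];H=(k.max(0)+k.min(0))[:2]/2-C
    print('head top z',round(z,4),'pin ang',round(np.degrees(np.arctan2(H[1],H[0])),2),'r',round(np.hypot(*H)*1e3,1),len(k))
else: print('no head')
E
python3 chk.py
```

```text
t 14.85 P [ 0.4855 -0.1339  0.0251] phi -90.3 r 55.0 yaw 90.16 Ft 5.1 Fr -0.1 Fz -6.5 Mz -0.44 grip 56.7 0.098
head top z 0.084 pin ang 77.36 r 35.7 923
```

Emit:
jog_arm --series '[[[1.15,0.01,0,0,0,0.0209,2],[1.15,0.01,0,0,0,0.0209,2],[1.15,0.01,0,0,0,0.0209,2],[1.15,0.01,0,0,0,0.0209,2],[1.15,0.01,0,0,0,0.0209,2],[1.15,0.01,0,0,0,0.0209,2],[1.15,0.01,0,0,0,0.0209,2],[1.15,0.01,0,0,0,0.0209,2],[1.15,0.01,0,0,0,0.0209,2],[1.15,0.01,0,0,0,0.0209,2]]]'

```text
time_s: 15.85
eef_pos: [0.4751, -0.1328, 0.0251]
eef_rot: [0.002, 0.103, 0.995, 0.0]
wrist_force: [9.9, 1.4, -10.1]
opening: 0.096
grasp_force: 56.4
```

```bash
python3 chk.py
```

```text
t 15.9 P [ 0.475  -0.1328  0.0251] phi -101.38 r 54.9 yaw 78.08 Ft 8.4 Fr -2.9 Fz -9.2 Mz -0.27 grip 56.7 0.093
head top z 0.084 pin ang 60.96 r 36.1 886
```

```bash
cat >> chk.py <<'E'
ms=(mask(c,*RED,(0,0,512,384))|mask(c,*RED2,(0,0,512,384)));ys,xs=np.nonzero(ms)
pt=np.array([onz(c,u,v,.058)[:2]-C for u,v in zip(xs,ys)]).reshape(-1,2);r=np.hypot(*pt.T);g=pt[(r>.049)&(r<.061)]
a=np.degrees(np.arctan2(g[:,1],g[:,0]))%360;a=a[(a>140)&(a<225)];print('mark',len(a),np.round(np.median(a),2) if len(a) else '')
mb=mask(c,(15,90,60),(30,255,255),(0,0,512,384));ys,xs=np.nonzero(mb);pt=np.array([onz(c,u,v,.05)[:2]-C for u,v in zip(xs,ys)]).reshape(-1,2);r=np.hypot(*pt.T);g=pt[(r>.024)&(r<.047)]
print('bush',len(g),np.round(np.degrees(np.arctan2(*g.mean(0)[::-1])),2) if len(g) else '', np.round(np.degrees(np.arctan2(h[:,1]-C[1],h[:,0]-C[0])).min(),1) if len(h) else '')
E
python3 chk.py
```

```text
t 15.95 P [ 0.4749 -0.1328  0.0251] phi -101.4 r 54.9 yaw 78.16 Ft 8.3 Fr -3.9 Fz -10.6 Mz -0.29 grip 56.8 0.093
head top z 0.0839 pin ang 61.0 r 36.3 881
mark 79 185.76
bush 1136 68.97 46.9
```

Emit:
jog_arm --series '[[[0.87,0.01,0,0,0,0.0157,2],[0.87,0.01,0,0,0,0.0157,2],[0.87,0.01,0,0,0,0.0157,2],[0.87,0.01,0,0,0,0.0157,2],[0.87,0.01,0,0,0,0.0157,2],[0.87,0.01,0,0,0,0.0157,2],[0.87,0.01,0,0,0,0.0157,2],[0.87,0.01,0,0,0,0.0157,2],[0.87,0.01,0,0,0,0.0157,2],[0.87,0.01,0,0,0,0.0157,2]]]'

```text
time_s: 16.95
eef_pos: [0.4669, -0.1304, 0.0251]
eef_rot: [0.002, 0.181, 0.984, 0.0]
wrist_force: [10.1, 1.9, -11.2]
opening: 0.099
grasp_force: 56.4
```

```bash
python3 chk.py
```

```text
t 17.0 P [ 0.4668 -0.1303  0.0251] phi -110.28 r 54.8 yaw 69.11 Ft 9.0 Fr -6.0 Fz -11.4 Mz -0.19 grip 56.6 0.098
head top z 0.0839 pin ang 51.88 r 35.9 894
mark 78 176.92
bush 1133 60.14 38.3
```

Emit:
jog_arm --series '[[[0.29,0,0,0,0,0.0052,2],[0.29,0,0,0,0,0.0052,2],[0.29,0,0,0,0,0.0052,2],[0.29,0,0,0,0,0.0052,2],[0.29,0,0,0,0,0.0052,2],[0.29,0,0,0,0,0.0052,2],[0.29,0,0,0,0,0.0052,2],[0.29,0,0,0,0,0.0052,2],[0.29,0,0,0,0,0.0052,2],[0.29,0,0,0,0,0.0052,2]]]'

```text
time_s: 18.0
eef_pos: [0.4642, -0.1293, 0.0251]
eef_rot: [0.002, 0.206, 0.979, 0.0]
wrist_force: [9.5, 2.6, -11.8]
opening: 0.101
grasp_force: 56.4
```

```bash
python3 chk.py
```

```text
t 18.05 P [ 0.4642 -0.1293  0.0251] phi -113.21 r 54.8 yaw 66.19 Ft 8.4 Fr -5.0 Fz -11.8 Mz -0.26 grip 56.5 0.099
head top z 0.0839 pin ang 48.9 r 36.2 890
mark 77 173.9
bush 1129 57.27 35.8
```

Now 2° per call.

Emit:
jog_arm --series '[[[0.19,0,0,0,0,0.0035,2],[0.19,0,0,0,0,0.0035,2],[0.19,0,0,0,0,0.0035,2],[0.19,0,0,0,0,0.0035,2],[0.19,0,0,0,0,0.0035,2],[0.19,0,0,0,0,0.0035,2],[0.19,0,0,0,0,0.0035,2],[0.19,0,0,0,0,0.0035,2],[0.19,0,0,0,0,0.0035,2],[0.19,0,0,0,0,0.0035,2]]]'

```text
time_s: 19.05
eef_pos: [0.4625, -0.1285, 0.0251]
eef_rot: [0.002, 0.223, 0.975, 0.0]
wrist_force: [10.7, 2.1, -10.3]
opening: 0.092
grasp_force: 56.4
```

```bash
python3 chk.py
```

```text
t 19.1 P [ 0.4625 -0.1285  0.0251] phi -115.2 r 54.8 yaw 64.19 Ft 8.9 Fr -6.0 Fz -11.9 Mz -0.27 grip 56.4 0.097
head top z 0.0838 pin ang 47.08 r 36.9 886
mark 79 171.9
bush 1121 55.54 33.4
```

Emit:
jog_arm --series '[[[0.19,0,0,0,0,0.0035,2],[0.19,0,0,0,0,0.0035,2],[0.19,0,0,0,0,0.0035,2],[0.19,0,0,0,0,0.0035,2],[0.19,0,0,0,0,0.0035,2],[0.19,0,0,0,0,0.0035,2],[0.19,0,0,0,0,0.0035,2],[0.19,0,0,0,0,0.0035,2],[0.19,0,0,0,0,0.0035,2],[0.19,0,0,0,0,0.0035,2]]]'

```text
time_s: 20.1
eef_pos: [0.4608, -0.1276, 0.0251]
eef_rot: [0.002, 0.24, 0.971, 0.0]
wrist_force: [11.5, 1.5, -11.3]
opening: 0.101
grasp_force: 56.3
```

```bash
python3 chk.py
```

```text
t 20.15 P [ 0.4608 -0.1276  0.0251] phi -117.14 r 54.8 yaw 62.19 Ft 8.5 Fr -6.3 Fz -12.4 Mz -0.19 grip 56.4 0.095
head top z 0.0837 pin ang 45.3 r 36.8 876
mark 78 169.92
bush 1126 53.64 31.7
```

Emit:
jog_arm --series '[[[0.19,0,0,0,0,0.0035,2],[0.19,0,0,0,0,0.0035,2],[0.19,0,0,0,0,0.0035,2],[0.19,0,0,0,0,0.0035,2],[0.19,0,0,0,0,0.0035,2],[0.19,0,0,0,0,0.0035,2],[0.19,0,0,0,0,0.0035,2],[0.19,0,0,0,0,0.0035,2],[0.19,0,0,0,0,0.0035,2],[0.19,0,0,0,0,0.0035,2]]]'

```text
time_s: 21.15
eef_pos: [0.4592, -0.1267, 0.0251]
eef_rot: [0.002, 0.257, 0.966, 0.0]
wrist_force: [10.5, 1.1, -11.8]
opening: 0.098
grasp_force: 56.4
```

```bash
python3 chk.py
```

```text
t 21.2 P [ 0.4591 -0.1267  0.0251] phi -119.16 r 54.7 yaw 60.18 Ft 8.9 Fr -7.5 Fz -11.8 Mz -0.25 grip 56.5 0.095
head top z 0.0819 pin ang 44.44 r 35.5 868
mark 79 167.94
bush 1222 50.67 31.2
```

The pin has started to drop (about 2 mm). I'll use smaller steps.

Emit:
jog_arm --series '[[[0.1,0,0,0,0,0.0018,2],[0.1,0,0,0,0,0.0018,2],[0.1,0,0,0,0,0.0018,2],[0.1,0,0,0,0,0.0018,2],[0.1,0,0,0,0,0.0018,2],[0,0,0,0,0,0,2],[0,0,0,0,0,0,2],[0,0,0,0,0,0,2],[0,0,0,0,0,0,2],[0,0,0,0,0,0,2]]]'

```text
time_s: 22.2
eef_pos: [0.4587, -0.1265, 0.0251]
eef_rot: [0.002, 0.261, 0.965, 0.0]
wrist_force: [11.2, 1.2, -12.0]
opening: 0.094
grasp_force: 56.4
```

```bash
python3 chk.py
```

```text
t 22.25 P [ 0.4588 -0.1265  0.0251] phi -119.6 r 54.7 yaw 59.68 Ft 8.6 Fr -7.2 Fz -11.4 Mz -0.16 grip 56.4 0.097
head top z 0.0726 pin ang 48.3 r 35.7 784
mark 77 167.46
bush 1421 50.2 33.7
```

Emit:
jog_arm --series '[[[-0.1,0,0,0,0,-0.0018,2],[-0.1,0,0,0,0,-0.0018,2],[-0.1,0,0,0,0,-0.0018,2],[-0.1,0,0,0,0,-0.0018,2],[-0.1,0,0,0,0,-0.0018,2],[-0.1,0,0,0,0,-0.0018,2],[-0.1,0,0,0,0,-0.0018,2],[-0.1,0,0,0,0,-0.0018,2],[0,0,0,0,0,0,2],[0,0,0,0,0,0,2]]]'

```text
time_s: 23.25
eef_pos: [0.4587, -0.1265, 0.0251]
eef_rot: [0.001, 0.255, 0.967, 0.0]
wrist_force: [6.8, 2.5, -7.1]
opening: 0.099
grasp_force: 58.5
```

```bash
python3 chk.py
```

```text
t 23.3 P [ 0.4588 -0.1265  0.0251] phi -119.61 r 54.7 yaw 60.49 Ft 6.2 Fr -6.5 Fz -8.0 Mz -0.41 grip 58.5 0.099
head top z 0.0726 pin ang 47.51 r 35.9 779
mark 77 167.44
bush 1406 50.14 33.8
```

```bash
cat >> chk.py <<'E'
hh,ed=np.histogram(h[:,2],bins=np.arange(.064,.0761,.0005));print(dict(zip(np.round(ed*1e3,1).tolist(),hh.tolist())))
k=h[(h[:,2]>.0685)&(h[:,2]<.075)];A=np.c_[k[:,:2]-k[:,:2].mean(0),np.ones(len(k))]
for _ in range(6):
    x=np.linalg.lstsq(A,k[:,2],rcond=None)[0];rs=k[:,2]-A@x;g=abs(rs)<.0008;A=A[g];k=k[g]
print('plane slopes,z0',np.round(x,4),len(k), 'center z',k[:,2].mean())
q=cloud(c,(0,0,512,384));d=np.hypot(*(q[:,:2]-C).T);print('hub z',np.median(q[(d<.012)&(d>.006)&(q[:,2]>.05),2]),'rim',np.median(q[(d<.059)&(d>.052)&(abs(q[:,2]-.058)<.003),2]))
E
python3 chk.py
```

```text
t 23.35 P [ 0.4587 -0.1265  0.0251] phi -119.61 r 54.7 yaw 60.49 Ft 6.0 Fr -6.6 Fz -8.4 Mz -0.41 grip 58.5 0.096
head top z 0.0725 pin ang 47.12 r 36.3 773
mark 76 167.44
bush 1404 50.15 34.3
{64.0: 29, 64.5: 26, 65.0: 31, 65.5: 32, 66.0: 26, 66.5: 26, 67.0: 26, 67.5: 38, 68.0: 29, 68.5: 32, 69.0: 54, 69.5: 52, 70.0: 38, 70.5: 47, 71.0: 120, 71.5: 260, 72.0: 216, 72.5: 104, 73.0: 25, 73.5: 2, 74.0: 0, 74.5: 0, 75.0: 0, 75.5: 0}
plane slopes,z0 [0.06   0.0243 0.0716] 526 center z 0.07175222407861671
hub z 0.058079587065325566 rim 0.05793971572619659
```

Emit:
jog_arm --series '[[[-0.12,0,0,0,0,-0.0021,2],[-0.12,0,0,0,0,-0.0021,2],[-0.12,0,0,0,0,-0.0021,2],[-0.12,0,0,0,0,-0.0021,2],[-0.12,0,0,0,0,-0.0021,2],[-0.12,0,0,0,0,-0.0021,2],[-0.12,0,0,0,0,-0.0021,2],[-0.12,0,0,0,0,-0.0021,2],[-0.12,0,0,0,0,-0.0021,2],[-0.12,0,0,0,0,-0.0021,2]]]'

```text
time_s: 24.35
eef_pos: [0.4594, -0.1269, 0.0251]
eef_rot: [0.001, 0.245, 0.97, 0.001]
wrist_force: [6.7, 3.4, -5.7]
opening: 0.101
grasp_force: 59.5
```

```bash
python3 chk.py
```

```text
t 24.4 P [ 0.4595 -0.1269  0.0251] phi -118.77 r 54.7 yaw 61.7 Ft 3.8 Fr -6.2 Fz -6.9 Mz -0.47 grip 59.5 0.096
head top z 0.0726 pin ang 49.1 r 36.2 777
mark 78 168.35
bush 1390 51.25 35.8
{64.0: 27, 64.5: 24, 65.0: 28, 65.5: 33, 66.0: 25, 66.5: 33, 67.0: 23, 67.5: 33, 68.0: 36, 68.5: 38, 69.0: 51, 69.5: 36, 70.0: 43, 70.5: 46, 71.0: 120, 71.5: 230, 72.0: 237, 72.5: 128, 73.0: 20, 73.5: 2, 74.0: 0, 74.5: 0, 75.0: 0, 75.5: 0}
plane slopes,z0 [0.0713 0.0197 0.0717] 546 center z 0.07182243997922853
hub z 0.05807410969228331 rim 0.05793995386162122
```

Seated: the head height stays at 72 mm and the pulley moves freely within its play. Now release and withdraw.

Emit:
jog_arm --series '[[[0,0,0,0,0,0,10],[0,0,0,0,0,0,20],[0,0,0,0,0,0,30],[0,0,0,0,0,0,32],[0,0,0,0,0,0,32],[0,0,-8,0,0,0,32],[0,0,-20,0,0,0,32],[0,0,-30,0,0,0,32],[0,0,-30,0,0,0,32],[0,0,-10,0,0,0,32]]]'

```text
time_s: 25.4
eef_pos: [0.4605, -0.1285, 0.1267]
eef_rot: [0.003, 0.244, 0.97, -0.001]
wrist_force: [0.5, 0.6, 0.5]
opening: 0.374
grasp_force: 0.0
```

```bash
python3 chk.py
```

```text
t 25.45 P [ 0.4607 -0.1286  0.1268] phi -116.78 r 55.6 yaw 61.74 Ft 1.8 Fr -0.6 Fz 1.1 Mz 0.06 grip 0.0 0.372
head top z 0.0727 pin ang 48.83 r 35.8 280
mark 19 168.48
bush 522 49.3 35.6
{64.0: 8, 64.5: 5, 65.0: 7, 65.5: 4, 66.0: 7, 66.5: 8, 67.0: 6, 67.5: 8, 68.0: 10, 68.5: 8, 69.0: 14, 69.5: 10, 70.0: 8, 70.5: 18, 71.0: 44, 71.5: 78, 72.0: 78, 72.5: 51, 73.0: 10, 73.5: 4, 74.0: 1, 74.5: 0, 75.0: 0, 75.5: 0}
plane slopes,z0 [ 0.0654 -0.0009  0.0718] 192 center z 0.07188280056254846
hub z 0.22227557700402645 rim 0.057968358036174894
```

```bash
python3 -c "
from bench import ctrl
print(ctrl.hand_in())"
```

```text
the job is handed in; nothing more can be done
None
```

The pin dropped about 12 mm into the bore and is fully home (head top at 72 mm), locking the pulley with the red line about 1° short of the pointer; the arm was clear of everything when I handed in at about 25 s.

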